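# Release a relay's transport lock and refit its cover plate

## Task

On the black relay housing, slide the transport lock (the grey ribbed grip standing in the slot on top) all the way to its end stop at the end with the row of brass terminal screws. Then pick up the grey cover plate lying on the desk by its bar handle and lower it over the housing's two steel pins, so that the lock grip stands through the plate's window and the plate lies flat on the housing; do not drop it on. Leave the other things on the desk where they are.

Things in the scene. Friction and masses are not known exactly. Their poses are not given: they have to be found in the camera images.
- housing: The relay housing, a heavy black box fixed to the desk: 120 mm along its x, 170 mm along its y, 50 mm high; origin under its centre, z up. At its +y end a lower ledge, 28 mm high and 32 mm deep (y 85 to 117 mm), carries a row of four brass terminal screws.
- seat (a point): Centre of the housing's flat top, 50 mm above its origin, same axes. The cover's origin belongs here, with its axes along the housing's. Two steel pins stand on the top, 8 mm thick and 14 mm high with tapered tips, at x -38 mm, y -60 and +60 mm.
- lock (a joint): Position of the transport lock along its slot, in m: 0 at the stop at the housing's -y end, 0.070 at the end stop towards the terminal screws (+y). It moves stiffly (2 to 3 N) and stays where it is left. In the housing's frame the grip is centred at x +30 mm, y = -35 mm + this value.
- lock_top (a point): Centre of the top face of the lock's grip, an upright grey block 14 mm along the housing's x, 20 mm along y, its top 32 mm above the housing's top (82 mm above the desk); its flat ribbed faces look to the housing's -x and +x.
- cover: The loose cover plate, grey, 0.16 kg, at first on the desk, handle up: 100 mm along its x, 150 mm along its y, 5 mm thick; origin at the centre of its underside. Two round pin holes, 12 mm wide, at x -38 mm, y -60 and +60 mm; a rectangular window, 24 mm (x) by 30 mm (y), centred at x +30 mm, y +35 mm. It goes on only one way round and only when the lock is at its end stop.
- cover_handle (a point): Centre of the top of the cover's black bar handle, 33 mm above the plate's underside, at x 0, y -12 mm of the cover. The bar is 14 mm thick (x), 50 mm long (y) and stands 28 mm above the plate; its flat faces look to the cover's -x and +x.
- screwdriver: Bystander: screwdriver, 180 mm long, lying along its x, origin under its middle; it lies near the +x side of the housing.
- pliers: Bystander: pliers, about 170 mm long along x and 55 mm wide, 14 mm high, origin under the joint; they lie near the +x side of the cover plate.
- relay: Bystander: spare relay, black foot 60 by 50 mm, clear case, 75 mm high, origin under its centre.
- tape: Bystander: roll of tape lying flat, 70 mm across, 18 mm high, origin under its centre.
- probe: Bystander: black test probe, 130 mm long, 22 mm wide, 15 mm high, lying along its x.
- bolt: Bystander: steel bolt standing on its 15 mm head, 28 mm high, origin under its centre.
Things that resemble listed ones, but are neither listed nor needed, are in the scene too. Leave any brown look-alike of the housing alone.

How it is judged:
By the outcome, as a careful person would: the job done as asked, in the order asked, and still so for the second after the job is handed in, with the robot touching nothing.
It also fails if it takes over 51 s, if anything falls off the work surface, if the arm or the gripper's body presses on something with over 40 N, if the wrist force passes 120 N, or if a joint passes its speed limit or range.

## Robot

A 6-joint arm with a two-finger parallel gripper is mounted at the origin on the work surface. World frame = base frame: x ahead of the robot, y to its left, z up, the work surface at z = 0. Lengths are in m, angles in degrees, forces in N, time in s.
With the tool pointing down it reaches from about 0.15 to 0.775 m from the base axis. Payload 6.1 kg.
Tool frame: the origin (TCP) lies midway between the tips of the shut fingers; the grasp point (between the pads) lies 19 mm behind it; x points along the fingers, z is the direction in which the jaws open and shut, and the axes are right-handed (so a half turn about x gives the same grasp; the last joint's range is limited). The gripper opens to 85 mm and grips with 20 to 120 N. Pads are 22 mm wide; open, the fingers measure 114 mm over their backs; the gripper's body (76 mm by 85 mm) begins 54 mm behind the grasp point. The pads swing forward as they close: fully open they stand 13 mm farther back than shut.
Start: joints at [69.958, 7.208, -2.269, 80.523, 0, 90], TCP at [0.18, 0.493, 0.231] pointing down, gripper open.
Joint ranges: [-155.77, 155.77], [-54.66, 111.73], [-72.52, 77.12], [-102.08, 115.82], [-83.92, 84.16], [-180, 180]. Speed limits (degrees/s): [136.94, 136.94, 172.46, 180, 180, 180].

## Interface

Orientations are given as [roll, pitch, yaw] about the fixed x, y, z axes, in that order (R = Rz(yaw) Ry(pitch) Rx(roll)).
In Python, from workcell import env gives the robot as it stands.
- The arm moves only by the tool play_rows, never from a script. Its argument "targets" is a list that holds one entry, the list of rows, each a list of 7 numbers: the opening, from 0 (shut) to 1 (fully open), then the shift along the tool's x, y, z in m, then the turn, a rotation vector about the tool's x, y, z in degrees. A call has 1 to 10 rows; each row shifts and turns the commanded pose from where the row before left it, along the tool's axes as they then stand; what a row does not reach is not made up. A row lasts 1/12 s, in which the tool goes at most 41.7 mm and 7.16 degrees, less where a joint would pass 70% of its speed; a pose out of reach is approached as far as the arm can. A call is refused whole if a number of a shift passes 0.0417 or a number of a turn 7.16, either way. A call with a gripper value outside its range is refused whole. The fingers move at their own pace and stop on an object; "squeeze" is the grip in N (left out, the last holds). Time passes only in rows, so rows that do not move let the fingers close. It gives the time, the measured TCP pose, the force and the opening at its end, in the units of the state.
- env.get_obs(): the state, without advancing time (a new reading comes with each control period).
- env.read_camera(name): name is "scene" or "top"; returns a dict with "pixels" (400x640x3 uint8, blue, green, red), "intrinsics" (3x3 intrinsics, pixels), "view" (4x4, takes a point from world to camera coordinates). Camera axes: x right, y down, z forward; pixel columns grow to the right and rows downward; lengths in m; the calibration is good to about 2 mm. A picture is of the moment at which its call begins. There is no depth.
- env.finish_job(): hands the job in, once; it reports no verdict.
The state is a dict: "time": time; "qpos": joint angles; "qd": joint speeds; "joint_efforts": joint torques, N m; "tool_pos": TCP position; "tool_rot": TCP orientation; "wrist_force": force on the tool from outside, world axes, zero at the start; "moment": the same for the moment, N m; "gripper_width": opening from 0.0 (shut) to 1.0 (fully open).
Only numpy, scipy, OpenCV 4.12 (cv2) and the standard library are available. Lean on these libraries where they do the work, as an engineer would, in place of code of your own. Each camera call takes 0.05 s, during which the arm holds its last target. There are 200 camera calls.

## Working session

There is one attempt and no reset: what is moved stays moved. The work goes in short steps, Python scripts to look and compute and a tool call to move; the robot and the scene stay as the last step left them, time stands still between calls to the robot, and variables do not carry over. Pictures are saved under pics/ and viewed, about 8 in all and at most 12, crops included, and the job is handed in when it is done.

Besides the shell and the picture viewer there is one more tool, called after ">>>" as name(argument=value, ...) on one line, values as JSON. play_rows: Moves the arm, as the interface text tells. Its arguments: {"type":"object","properties":{"targets":{"type":"array","items":{"type":"array","items":{"type":"array","items":{"type":"number"}}}},"squeeze":{"type":"number"}},"required":["targets"]}

```bash
mkdir -p pics; ls; python3 - <<'E'
from workcell import env
import cv2,numpy as np
np.set_printoptions(precision=4,suppress=True)
print(env.get_obs())
for n in("top","scene"):
    d=env.read_camera(n); cv2.imwrite(f"pics/{n}0.png",d["pixels"]); print(d["intrinsics"],d["view"])
E
```

```text
pics
{'time': 0.0, 'qpos': array([69.9574,  7.2416, -2.3293, 80.5232,  0.0018, 89.9978]), 'qd': array([-0.0256,  0.0409, -0.0407,  0.0292,  0.1105, -0.0102]), 'joint_efforts': array([ -0.0012, -43.5914,  35.2925,   0.0174,  -0.    ,  -0.    ]), 'tool_pos': array([0.1798, 0.4928, 0.2305]), 'tool_rot': array([ 178.9117,   89.9059, -111.1286]), 'wrist_force': array([-0.274 , -0.3401,  0.2733]), 'moment': array([0.0273, 0.0106, 0.0049]), 'gripper_width': 1.0043493052920012}
[[436.3482   0.     310.1926]
 [  0.     436.3482 201.7184]
 [  0.       0.       1.    ]] [[-0.0055 -0.9995 -0.0308  0.0103]
 [-0.9868  0.0104 -0.1615  0.5409]
 [ 0.1618  0.0295 -0.9864  1.0319]
 [ 0.      0.      0.      1.    ]]
[[498.4354   0.     322.6252]
 [  0.     498.4354 196.0542]
 [  0.       0.       1.    ]] [[-0.0735  0.9973  0.0008  0.0642]
 [ 0.6667  0.0497 -0.7437 -0.279 ]
 [-0.7417 -0.0541 -0.6686  1.5575]
 [ 0.      0.      0.      1.    ]]
```

View pics/top0.png

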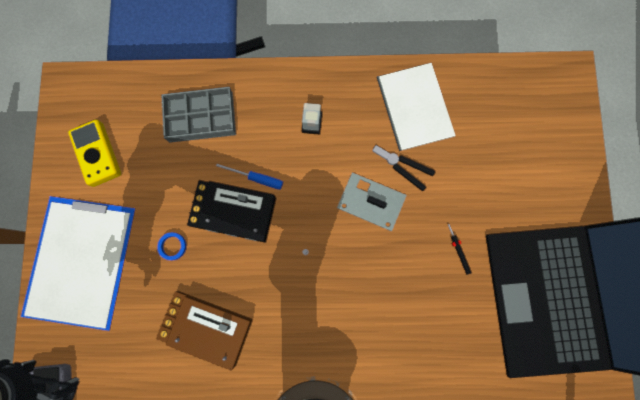

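View pics/scene0.png

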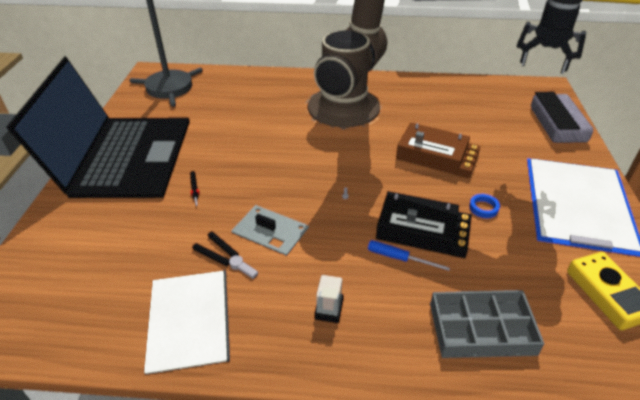

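The top view shows the black housing around (232,210), terminals on its left (world +y). The cover is around (372,201), window at (363,185) and handle at (376,200). The scene view shows the same layout, with the lock grip at (411,213). I'll zoom in next.

```bash
python3 - <<'E'
import cv2,numpy as np
t=cv2.imread("pics/top0.png");s=cv2.imread("pics/scene0.png")
def c(i,x,y,w=100,h=75): return cv2.resize(i[y:y+h,x:x+w],(400,300),interpolation=cv2.INTER_CUBIC)
o=np.vstack([np.hstack([c(t,182,172),c(t,325,163)]),np.hstack([c(s,373,183),c(s,222,193)])])
cv2.imwrite("pics/crop0.png",o)
E
```

```text
(no output)
```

View pics/crop0.png

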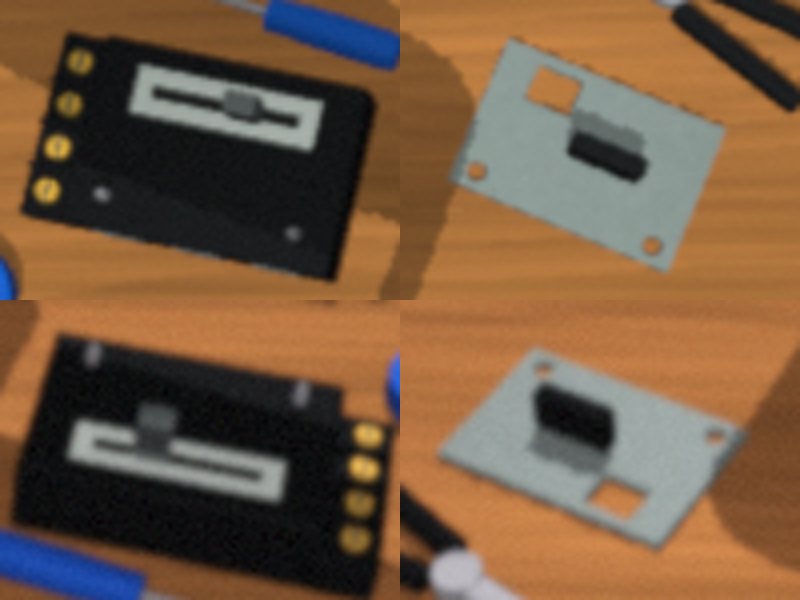

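Crops (4x): the grip is at top px ≈(242.5,198), the pins at (207.5,220.5) and (255,230.5). The cover's holes are at (344,206) and (388,224) and its window is at (363.5,185.5). Orientation of both: +y left, +x up in the top view. Now to measure.

```bash
cat > h.py <<'E'
import cv2,numpy as np
from workcell import env
np.set_printoptions(precision=4,suppress=True)
def ray(d,uv):
    V=d["view"];K=d["intrinsics"];R=V[:3,:3];c=-R.T@V[:3,3]
    return c,R.T@np.linalg.inv(K)@np.array([uv[0],uv[1],1.])
def onz(d,uv,z):
    c,r=ray(d,uv);return c+r*(z-c[2])/r[2]
def tri(ds,uvs):
    A=np.zeros((3,3));b=np.zeros(3)
    for d,uv in zip(ds,uvs):
        c,r=ray(d,uv);r=r/np.linalg.norm(r);P=np.eye(3)-np.outer(r,r);A+=P;b+=P@c
    return np.linalg.solve(A,b)
def proj(d,p):
    q=d["intrinsics"]@(d["view"][:3,:3]@np.asarray(p)+d["view"][:3,3]);return q[:2]/q[2]
def blobs(m,x,y,w,h,lo,hi):
    k=np.zeros_like(m);k[y:y+h,x:x+w]=m[y:y+h,x:x+w]
    n,l,s,c=cv2.connectedComponentsWithStats(k,connectivity=4)
    return [(c[i],s[i,4],l==i) for i in range(1,n) if lo<=s[i,4]<=hi]
def fit(model,world):
    """yaw(deg), origin xy of best planar rigid fit"""
    m=np.array(model)[:,:2];w=np.array(world)[:,:2];a=m-m.mean(0);b=w-w.mean(0)
    y=np.arctan2((a[:,0]*b[:,1]-a[:,1]*b[:,0]).sum(),(a*b).sum());R=np.array([[np.cos(y),-np.sin(y)],[np.sin(y),np.cos(y)]])
    o=w.mean(0)-R@m.mean(0);return np.degrees(y),o,w-(m@R.T+o)
E
python3 - <<'E'
from h import *
T=env.read_camera("top");S=env.read_camera("scene")
R={"top":(T,(182,172,100,75),(325,163,100,75)),"scene":(S,(373,183,100,75),(222,193,100,75))}
for n,(d,hb,cb) in R.items():
    im=d["pixels"];hsv=cv2.cvtColor(im,cv2.COLOR_BGR2HSV);Hh,Ss,Vv=cv2.split(hsv)
    white=((Ss<60)&(Vv>120)).astype(np.uint8)
    print(n)
    for c,a,m in blobs(white,*hb,60,2000):
        r=cv2.minAreaRect(np.argwhere(m)[:,::-1].astype(np.float32)); b=cv2.boxPoints(r)
        W=np.array([onz(d,p,.051)[:2] for p in b]);print(" plate",a,c,onz(d,r[0],.051),np.linalg.norm(W[0]-W[1]),np.linalg.norm(W[1]-W[2]),np.degrees(np.arctan2(*(W[0]-W[1])[::-1])),np.degrees(np.arctan2(*(W[1]-W[2])[::-1])))
    pin=((Ss<60)&(Vv>70)).astype(np.uint8)
    for c,a,m in blobs(pin,*hb,3,40): print(" pin?",a,c,onz(d,c,.06))
    br=((Hh>15)&(Hh<35)&(Ss>120)&(Vv>60)).astype(np.uint8)
    for c,a,m in blobs(br,*hb,10,60): print(" brass",a,c,onz(d,c,.032))
    grey=((Ss<70)&(Vv>80)).astype(np.uint8)
    for c,a,m in blobs(grey,*cb,400,6000):
        cs,_=cv2.findContours(m.astype(np.uint8),cv2.RETR_CCOMP,cv2.CHAIN_APPROX_NONE)
        big=max(cs,key=cv2.contourArea)
        r=cv2.minAreaRect(np.array([onz(d,p[0],.005)[:2] for p in big],np.float32)*1000)
        print(" cover rect mm",r)
        for q in cs:
            if q is not big:
                k=np.zeros(m.shape,np.uint8);cv2.drawContours(k,[q],-1,1,-1);k&=~m.astype(np.uint8)&1
                M=cv2.moments(k,True)
                if M["m00"]>2: print("  hole",M["m00"],(M["m10"]/M["m00"],M["m01"]/M["m00"]),onz(d,(M["m10"]/M["m00"],M["m01"]/M["m00"]),.004))
E
```

```text
top
 plate 378 [237.8757 198.4206] [0.5503 0.1835 0.051 ] 0.029303845560311854 0.11573452759280271 169.84463141161203 77.42139910086466
 pin? 21 [243.8571 173.2381] [0.6113 0.1688 0.06  ]
 pin? 3 [278. 189.] [0.5707 0.0841 0.06  ]
 pin? 10 [206.8 220. ] [0.496  0.2571 0.06  ]
 pin? 6 [254.8333 229.8333] [0.471  0.1395 0.06  ]
 pin? 4 [232.5 235. ] [0.459  0.1934 0.06  ]
 pin? 3 [247. 238.] [0.4515 0.1582 0.06  ]
 brass 34 [201.6765 186.9412] [0.5837 0.2806 0.032 ]
 brass 34 [198.8235 197.6471] [0.5563 0.2868 0.032 ]
 brass 41 [196.     208.2439] [0.5294 0.293  0.032 ]
 brass 43 [193.2791 219.0698] [0.5021 0.2988 0.032 ]
 cover rect mm ((547.5252685546875, -148.57391357421875), (150.47157287597656, 101.36773681640625), 66.2730941772461)
  hole 15.0 (387.46666666666664, 224.13333333333333) [ 0.4882 -0.1877  0.004 ]
  hole 15.0 (343.6, 205.4) [ 0.5372 -0.078   0.004 ]
  hole 139.0 (376.3884892086331, 201.6043165467626) [ 0.5461 -0.1615  0.004 ]
  hole 108.0 (363.0, 185.22222222222223) [ 0.589  -0.1286  0.004 ]
scene
 plate 340 [417.2971 223.0794] [0.5497 0.1856 0.051 ] 0.029909136243120023 0.11605358605156917 -9.650634517846918 -102.85596653789969
 pin? 15 [396.0667 195.7333] [0.4737 0.1417 0.06  ]
 pin? 21 [447.7619 205.7619] [0.4992 0.2577 0.06  ]
 pin? 34 [411.8824 212.4412] [0.5274 0.175  0.06  ]
 pin? 12 [410.4167 256.3333] [0.6582 0.1643 0.06  ]
 brass 47 [462.4681 233.4255] [0.5572 0.2882 0.032 ]
 brass 47 [461.2553 242.1915] [0.5841 0.282  0.032 ]
 cover rect mm ((547.5220947265625, -146.75601196289062), (152.02078247070312, 103.31092834472656), 66.13561248779297)
  hole 90.0 (275.7888888888889, 242.38888888888889) [ 0.5891 -0.1269  0.004 ]
  hole 6.0 (300.5, 227.33333333333334) [ 0.5378 -0.0764  0.004 ]
  hole 218.0 (265.07339449541286, 222.39449541284404) [ 0.5278 -0.1612  0.004 ]
  hole 4.0 (257.5, 210.5) [ 0.489  -0.1858  0.004 ]
```

```bash
cat >> h.py <<'E'
from scipy.spatial.transform import Rotation as Ro
def go(pos,yaw):
    """shift in current tool axes and turn about tool x needed: jaw axis along world angle yaw (mod 180), pointing down"""
    o=env.get_obs();R=Ro.from_euler("xyz",o["tool_rot"],degrees=True).as_matrix()
    z=R[:,2];ja=np.degrees(np.arctan2(z[1],z[0]));t=(ja-yaw+90)%180-90   # tool x down: +turn about x lowers world yaw
    Rn=R@Ro.from_rotvec([t,0,0],degrees=True).as_matrix();d=np.array(pos)-o["tool_pos"]
    print("t",o["time"],"pos",o["tool_pos"],"tilt",R[:,0],"jaw",ja,"q6",o["qpos"][5],"F",o["wrist_force"],"w",o["gripper_width"])
    print("turn x",t,"shift(before turn)",R.T@d,"shift(after turn)",Rn.T@d)
E
python3 - <<'E'
from h import *
T=env.read_camera("top");S=env.read_camera("scene")
D=(T,S)
p1=tri(D,[(254.9,229.9),(396.1,195.7)]);p2=tri(D,[(206.9,220),(447.8,205.8)])
pl=tri(D,[(237.9,198.4),(417.3,223.1)]);b=[tri(D,[(201.7,187),(461.3,242.2)]),tri(D,[(198.8,197.6),(462.5,233.4)])]
print("pins",p1,p2,"plate",pl,"brass",b)
yaw,o,res=fit([(-38,-60),(-38,60),(30,0)],np.array([p1,p2,pl])*1000);print("housing",yaw,o,res)
a=np.radians(-12.4);R=np.array([[np.cos(a),-np.sin(a)],[np.sin(a),np.cos(a)]])
g=tri(D,[(242.5,197.75),(411.5,211.5)]);print("grip",g,R.T@(g[:2]*1000-o),R.T@(onz(T,(242.5,197.75),.080)[:2]*1000-o))
c=[tri(D,q) for q in ([(387.5,224.1),(257.5,210.5)],[(343.6,205.4),(300.5,227.3)],[(363,185.2),(275.8,242.4)])];print(c)
yc,oc,res=fit([(-38,-60),(-38,60),(30,35)],np.array(c)*1000);print("cover",yc,oc,res)
E
```

```text
pins [0.4711 0.1409 0.0576] [0.4964 0.2581 0.0572] plate [0.5503 0.1856 0.0498] brass [array([0.5837, 0.2815, 0.0314]), array([0.5566, 0.2878, 0.0313])]
housing -12.063973527355103 [520.9151 191.651 ] [[-0.1043 -0.0182]
 [ 0.0778 -0.1644]
 [ 0.0264  0.1826]]
grip [0.5464 0.1689 0.0805] [ 29.7995 -16.7624] [ 30.1866 -18.3645]
[array([ 0.4882, -0.1869,  0.0033]), array([ 0.5372, -0.0772,  0.0035]), array([ 0.589 , -0.1278,  0.0038])]
cover -24.029039944004925 [ 547.3991 -147.5409] [[-0.0225 -0.0566]
 [ 0.0491  0.0365]
 [-0.0266  0.0201]]
```

```bash
python3 -c "
from h import *
go((.5465,.1682,.13),-12.2)"
```

```text
t 0.3 pos [0.1799 0.4931 0.231 ] tilt [-0.0002 -0.0005 -1.    ] jaw 69.9561120825587 q6 90.00104993880785 F [0.409  0.0838 0.2141] w 1.0003312418674752
turn x 82.1561120825587 shift(before turn) [ 0.1011 -0.4558 -0.1795] shift(after turn) [ 0.1011 -0.24    0.427 ]
```

>>> play_rows(targets=[[[0.5,0,0,0,7,0,0],[0.5,0,0,0,7,0,0],[0.5,0,0,0,7,0,0],[0.5,0,0,0,7,0,0],[0.5,0,0,0,7,0,0],[0.5,0,0,0,7,0,0],[0.5,0,0,0,7,0,0],[0.5,0,0,0,7,0,0],[0.5,0,0,0,7,0,0],[0.5,0,0,0,7,0,0]]], squeeze=40)

```text
time: 1.13
tool_pos: [0.1799, 0.4931, 0.2312]
tool_rot: [-105.6, 90.0, -106.0]
wrist_force: [-0.4, -0.2, -0.8]
gripper_width: 0.5
```

```bash
python3 -c "
from h import *
go((.5465,.1682,.13),-12.2)"
```

```text
t 1.1333 pos [0.1799 0.4931 0.2312] tilt [-0.     -0.0001 -1.    ] jaw -0.3890899310804126 q6 160.34654735515687 F [-0.3614 -0.2213 -0.7935] w 0.4996380681719443
turn x 11.810910068919583 shift(before turn) [ 0.1013 -0.3224  0.3688] shift(after turn) [ 0.1013 -0.2401  0.427 ]
```

>>> play_rows(targets=[[[0.5,0,0,0,5.9,0,0],[0.5,0,0,0,5.9,0,0],[0.5,0,-0.02,0.0355,0,0,0],[0.5,0,-0.02,0.0355,0,0,0],[0.5,0,-0.02,0.0355,0,0,0],[0.5,0,-0.02,0.0355,0,0,0],[0.5,0,-0.02,0.0355,0,0,0],[0.5,0,-0.02,0.0355,0,0,0],[0.5,0,-0.02,0.0355,0,0,0],[0.5,0,-0.02,0.0355,0,0,0]]])

```text
time: 1.97
tool_pos: [0.4262, 0.2767, 0.2314]
tool_rot: [48.6, 90.0, 36.8]
wrist_force: [0.4, 0.0, -0.2]
gripper_width: 0.499
```

```bash
python3 -c "
from h import *
go((.5465,.1682,.13),-12.2)"
```

```text
t 1.9667 pos [0.4262 0.2767 0.2314] tilt [ 0.0003  0.0003 -1.    ] jaw -11.840150859901192 q6 134.82864455656403 F [ 0.3964  0.002  -0.1601] w 0.49897276735333423
turn x 0.3598491400988024 shift(before turn) [ 0.1015 -0.0815  0.14  ] shift(after turn) [ 0.1015 -0.0806  0.1405]
```

>>> play_rows(targets=[[[0.5,0,-0.0201,0.035,0.36,0,0],[0.5,0.02,-0.0201,0.035,0,0,0],[0.5,0.02,-0.0201,0.035,0,0,0],[0.5,0.02,-0.0201,0.035,0,0,0],[0.5,0.03,0,0,0,0,0],[0.5,0.011,0,0,0,0,0],[0.5,0,0,0,0,0,0]]])

```text
time: 2.55
tool_pos: [0.5363, 0.1755, 0.1314]
tool_rot: [-152.2, 89.6, -164.4]
wrist_force: [-0.7, -0.4, 0.2]
gripper_width: 0.506
```

```bash
python3 - <<'E'
from h import *
go((.5465,.1682,.062),-12.2)
t=env.read_camera("top")["pixels"];s=env.read_camera("scene")["pixels"]
c=lambda i,x,y:cv2.resize(i[y:y+100,x:x+130],(390,300),interpolation=cv2.INTER_CUBIC)
cv2.imwrite("pics/a.png",np.hstack([c(t,170,150),c(s,350,140)]))
E
```

```text
t 2.55 pos [0.5363 0.1755 0.1314] tilt [-0.0063 -0.0018 -1.    ] jaw -12.250489443493194 q6 120.36114058465014 F [-0.6967 -0.3585  0.2232] w 0.5060032434492785
turn x -0.05048944349319129 shift(before turn) [ 0.0694 -0.0047  0.012 ] shift(after turn) [ 0.0694 -0.0047  0.012 ]
```

View pics/a.png

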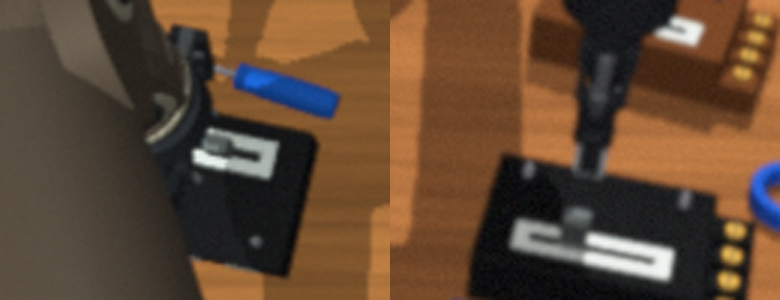

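The view shows the gripper above the housing, jaws straddling the grip's x direction, grip unmoved at top px ≈(242,198). I'll correct the residual offset, then descend.

>>> play_rows(targets=[[[0.5,0,-0.0047,0.012,0,0,0],[0.5,0,0,0,0,0,0],[0.5,0.015,0,0,0,0,0],[0.5,0,0,0,0,0,0]]])

```text
time: 2.98
tool_pos: [0.5488, 0.1697, 0.1194]
tool_rot: [-159.4, 90.0, -171.5]
wrist_force: [-0.4, -0.3, -1.1]
gripper_width: 0.503
```

```bash
python3 -c "
from h import *
go((.5465,.1682,.062),-12.2)"
```

```text
t 2.9833 pos [0.5488 0.1697 0.1194] tilt [-0.0002 -0.     -1.    ] jaw -12.164289557400906 q6 119.34207817393518 F [-0.3718 -0.3236 -1.1101] w 0.5026137709251162
turn x 0.03571044259909684 shift(before turn) [ 0.0574 -0.0019 -0.002 ] shift(after turn) [ 0.0574 -0.0019 -0.002 ]
```

>>> play_rows(targets=[[[0.5,0.015,-0.002,-0.002,0,0,0],[0.5,0.015,0,0,0,0,0],[0.5,0.015,0,0,0,0,0],[0.5,0.01,0,0,0,0,0],[0.5,0,0,0,0,0,0],[0.5,0,0,0,0,0,0]]])

```text
time: 3.48
tool_pos: [0.5465, 0.1679, 0.0652]
tool_rot: [-151.6, 90.0, -163.7]
wrist_force: [-0.1, 0.2, -0.7]
gripper_width: 0.502
```

```bash
python3 - <<'E'
from h import *
go((.5465,.1682,.062),-12.2)
s=env.read_camera("scene")["pixels"]
cv2.imwrite("pics/b.png",cv2.resize(s[140:260,350:510],(640,480),interpolation=cv2.INTER_CUBIC))
E
```

```text
t 3.4833 pos [0.5465 0.1679 0.0652] tilt [-0.0003 -0.0001 -1.    ] jaw -12.182177170586275 q6 119.2629635842756 F [-0.1044  0.2064 -0.6713] w 0.5022979171034853
turn x 0.017822829413717045 shift(before turn) [ 0.0032  0.0002 -0.0001] shift(after turn) [ 0.0032  0.0002 -0.0001]
```

View pics/b.png

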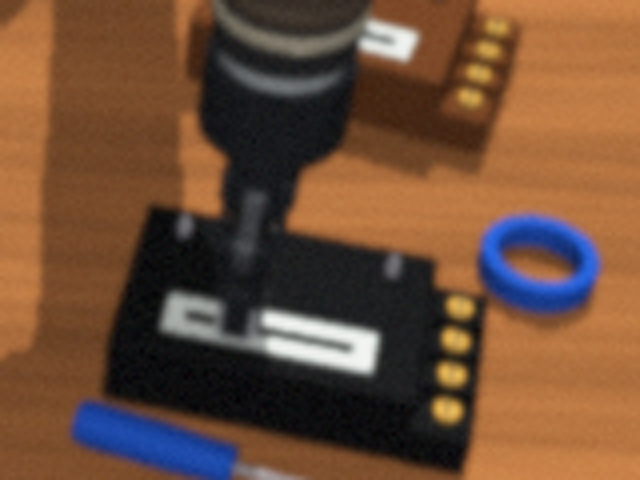

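The near finger hides the grip, so the jaws straddle it in the slot plate. Closing now.

>>> play_rows(targets=[[[0.3,0.003,0,0,0,0,0],[0.1,0,0,0,0,0,0],[0.1,0,0,0,0,0,0],[0.1,0,0,0,0,0,0],[0.1,0,0,0,0,0,0],[0.1,0,0,0,0,0,0]]])

```text
time: 4.03
tool_pos: [0.5461, 0.1681, 0.0625]
tool_rot: [132.8, 89.9, 120.6]
wrist_force: [-5.3, 0.6, 6.1]
gripper_width: 0.156
```

```bash
python3 -c "
from h import *
go((.5465,.1682,.062),-12.2)
R=Ro.from_euler('xyz',env.get_obs()['tool_rot'],degrees=True).as_matrix();print(R[:,1])"
```

```text
t 4.0333 pos [0.5461 0.1681 0.0625] tilt [-0.0005  0.0009 -1.    ] jaw -12.190710808182017 q6 119.26737915348421 F [-5.2664  0.6178  6.0673] w 0.15617490542637127
turn x 0.009289191817984488 shift(before turn) [0.0005 0.0002 0.0003] shift(after turn) [0.0005 0.0002 0.0003]
[0.2112 0.9774 0.0008]
```

>>> play_rows(targets=[[[0.1,0,0.005,0,0,0,0],[0.1,0,0.005,0,0,0,0],[0.1,0,0.005,0,0,0,0],[0.1,0,0.005,0,0,0,0],[0.1,0,0.005,0,0,0,0],[0.1,0,0.005,0,0,0,0],[0.1,0,0.005,0,0,0,0],[0.1,0,0.005,0,0,0,0],[0.1,0,0.005,0,0,0,0],[0.1,0,0,0,0,0,0]]])

```text
time: 4.87
tool_pos: [0.5559, 0.2124, 0.0625]
tool_rot: [119.4, 90.0, 107.2]
wrist_force: [-4.5, 0.6, 4.7]
gripper_width: 0.153
```

>>> play_rows(targets=[[[0.1,0,0.003,0,0,0,0],[0.1,0,0.002,0,0,0,0],[0.1,0,0.002,0,0,0,0],[0.1,0,0.001,0,0,0,0],[0.1,0,0,0,0,0,0],[0.1,0,0,0,0,0,0]]])

```text
time: 5.37
tool_pos: [0.5568, 0.2163, 0.0626]
tool_rot: [-87.5, 89.6, -99.8]
wrist_force: [-7.2, -10.7, 9.6]
gripper_width: 0.153
```

```bash
python3 -c "
from h import *
go((.5465,.1682,.062),-12.2)"
```

```text
t 5.3667 pos [0.5568 0.2163 0.0626] tilt [-0.0011 -0.0064 -1.    ] jaw -12.294096933355851 q6 123.68540367353758 F [ -7.1789 -10.7035   9.5759] w 0.15317740725864784
turn x -0.094096933355857 shift(before turn) [ 0.0009 -0.0492  0.0002] shift(after turn) [ 0.0009 -0.0492  0.0001]
```

>>> play_rows(targets=[[[0.1,0,0.003,0,0,0,0],[0.1,0,0,0,0,0,0],[0.1,0,0,0,0,0,0]]])

```text
time: 5.62
tool_pos: [0.5568, 0.2166, 0.0625]
tool_rot: [-86.9, 89.3, -99.3]
wrist_force: [-9.1, -20.8, 14.0]
gripper_width: 0.156
```

>>> play_rows(targets=[[[0.5,0,0,0,0,0,0],[0.5,0,0,0,0,0,0],[0.5,0,0,0,0,0,0],[0.5,-0.02,0,0,0,0,0],[0.5,-0.03,0,0,0,0,0],[0.5,-0.04,0,0,0,0,0],[0.5,0,-0.04,0,0,0,0],[0.5,0,-0.041,0,0,0,0],[0.5,0,-0.041,0,0,0,0],[0.5,0,-0.041,0,0,0,0]]])

```text
time: 6.45
tool_pos: [0.524, 0.0624, 0.1521]
tool_rot: [20.2, 89.9, 8.1]
wrist_force: [1.0, -0.0, 0.2]
gripper_width: 0.5
```

>>> play_rows(targets=[[[0.5,0,-0.041,0,5.9,0,0],[0.5,0,-0.04,0,5.9,0,0],[0.5,0,0,0,0,0,0]]])

```text
time: 6.7
tool_pos: [0.5014, -0.0198, 0.1521]
tool_rot: [-67.7, 89.9, -92.3]
wrist_force: [0.5, 0.4, 0.6]
gripper_width: 0.496
```

```bash
python3 - <<'E'
from h import *
# cover handle target
a=np.radians(-24.0);h=np.array([547.4,-147.5])+12*np.array([np.sin(a),-np.cos(a)]);print("handle",h)
go((h[0]/1000,h[1]/1000,.08),-24.0)
T=env.read_camera("top");S=env.read_camera("scene")
t,s=T["pixels"],S["pixels"]
c=lambda i,x,y:cv2.resize(i[y:y+75,x:x+100],(400,300),interpolation=cv2.INTER_CUBIC)
cv2.imwrite("pics/c.png",np.hstack([c(t,182,172),c(s,373,183)]))
E
```

```text
handle [ 542.5192 -158.4625]
t 6.7 pos [ 0.5014 -0.0198  0.1521] tilt [-0.0001 -0.0021 -1.    ] jaw -24.56357007436857 q6 112.36710324159749 F [0.4708 0.3776 0.5844] w 0.49642136637863377
turn x -0.5635700743685703 shift(before turn) [ 0.0724 -0.1088  0.095 ] shift(after turn) [ 0.0724 -0.1098  0.0939]
```

View pics/c.png

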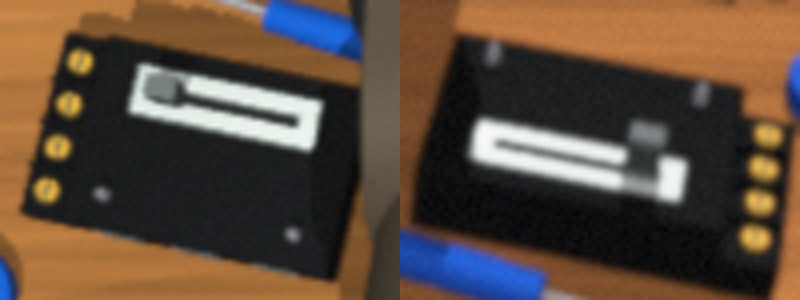

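The lock grip is now at the left (terminal) end of the slot, top px ≈(222.8,194). The housing and screwdriver haven't moved.

```bash
python3 - <<'E'
from h import *
T=env.read_camera("top");S=env.read_camera("scene")
a=np.radians(-12.2);R=np.array([[np.cos(a),-np.sin(a)],[np.sin(a),np.cos(a)]])
uv=(182+163/4-.4,172+88/4-.4);us=(373+(648-400)/4-.4,183+131/4-.4)
g=tri((T,S),[uv,us]);print(g,R.T@(g[:2]*1000-[520.9,191.7]),R.T@(onz(T,uv,.082)[:2]*1000-[520.9,191.7]))
for y in (25,30,35): 
    p=np.array([520.9,191.7])+R@[30,y];print(y,proj(T,[*p/1000,.082]),proj(S,[*p/1000,.082]),uv,us)
E
```

```text
[0.5568 0.2175 0.0822] [29.6282 32.8234] [29.9639 31.014 ]
25 [224.7731 194.0798] [430.0633 214.9157] (222.35, 193.6) (434.6, 215.35)
30 [222.7614 193.6688] [432.3849 215.3719] (222.35, 193.6) (434.6, 215.35)
35 [220.7509 193.2581] [434.711 215.829] (222.35, 193.6) (434.6, 215.35)
```

>>> play_rows(targets=[[[0.5,0,-0.027,0.0235,-0.56,0,0],[0.5,0,-0.027,0.0235,0,0,0],[0.5,0,-0.027,0.0235,0,0,0],[0.5,0.01,-0.027,0.0235,0,0,0],[0.5,0.03,0,0,0,0,0],[0.5,0.02,0,0,0,0,0],[0.5,0,0,0,0,0,0],[0.5,0,0,0,0,0,0]]])

```text
time: 7.57
tool_pos: [0.5457, -0.15, 0.0908]
tool_rot: [-176.2, 89.8, 160.5]
wrist_force: [1.0, -0.2, 0.3]
gripper_width: 0.498
```

```bash
python3 - <<'E'
from h import *
go((.5425,-.1585,.012),-24.0)
s=env.read_camera("scene")["pixels"]
cv2.imwrite("pics/d.png",cv2.resize(s[130:260,190:350],(640,520),interpolation=cv2.INTER_CUBIC))
E
```

```text
t 7.5667 pos [ 0.5457 -0.15    0.0908] tilt [-0.0027  0.001  -1.    ] jaw -23.299265934739893 q6 97.92426726370371 F [ 0.9668 -0.2035  0.2929] w 0.4977472667229457
turn x 0.7007340652601073 shift(before turn) [ 0.0788 -0.0091  0.0006] shift(after turn) [ 0.0788 -0.0091  0.0007]
```

View pics/d.png

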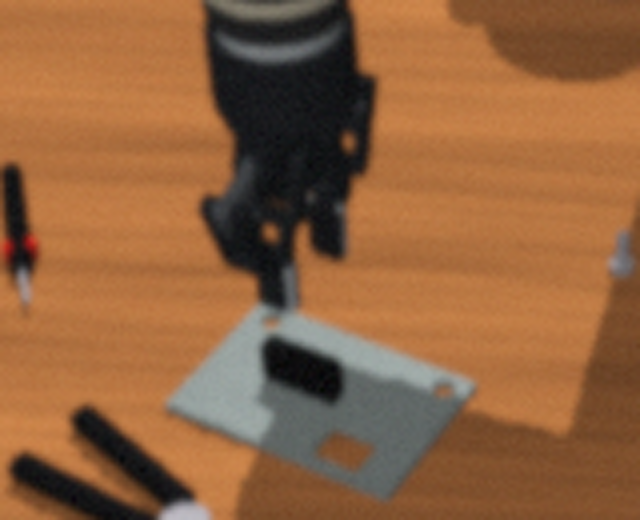

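```bash
python3 - <<'E'
from h import *
S=env.read_camera("scene")
a=np.radians(-12.2);R=np.array([[np.cos(a),-np.sin(a)],[np.sin(a),np.cos(a)]])
ys=np.arange(-70,71,2.)
for im in (cv2.imread("pics/scene0.png"),S["pixels"]):
  g=cv2.cvtColor(im,cv2.COLOR_BGR2GRAY).astype(np.float32)
  for x in (37,):
    uv=np.array([proj(S,[*(np.array([520.9,191.7])+R@[x,y])/1000,.051]) for y in ys],np.float32)
    v=cv2.remap(g,uv[None,:,0],uv[None,:,1],cv2.INTER_CUBIC)[0]
    print(x,[(int(y),int(k)) for y,k in zip(ys,v)])
E
```

```text
37 [(-70, 12), (-68, 10), (-66, 10), (-64, 17), (-62, 27), (-60, 63), (-58, 116), (-56, 156), (-54, 166), (-52, 172), (-50, 170), (-48, 167), (-46, 162), (-44, 158), (-42, 158), (-40, 160), (-38, 161), (-36, 156), (-34, 154), (-32, 158), (-30, 158), (-28, 160), (-26, 161), (-24, 156), (-22, 151), (-20, 148), (-18, 147), (-16, 149), (-14, 150), (-12, 148), (-10, 147), (-8, 147), (-6, 149), (-4, 152), (-2, 154), (0, 151), (2, 152), (4, 154), (6, 152), (8, 154), (10, 151), (12, 153), (14, 154), (16, 155), (18, 154), (20, 151), (22, 152), (24, 157), (26, 154), (28, 156), (30, 152), (32, 151), (34, 152), (36, 154), (38, 153), (40, 151), (42, 152), (44, 152), (46, 156), (48, 161), (50, 165), (52, 165), (54, 163), (56, 148), (58, 107), (60, 55), (62, 24), (64, 14), (66, 12), (68, 13), (70, 15)]
37 [(-70, 32), (-68, 32), (-66, 34), (-64, 33), (-62, 54), (-60, 120), (-58, 198), (-56, 239), (-54, 244), (-52, 245), (-50, 245), (-48, 245), (-46, 243), (-44, 240), (-42, 240), (-40, 243), (-38, 243), (-36, 240), (-34, 238), (-32, 238), (-30, 241), (-28, 242), (-26, 242), (-24, 239), (-22, 237), (-20, 239), (-18, 240), (-16, 240), (-14, 238), (-12, 236), (-10, 235), (-8, 239), (-6, 241), (-4, 240), (-2, 237), (0, 234), (2, 237), (4, 240), (6, 238), (8, 236), (10, 235), (12, 237), (14, 237), (16, 238), (18, 238), (20, 235), (22, 232), (24, 221), (26, 187), (28, 161), (30, 152), (32, 146), (34, 150), (36, 149), (38, 145), (40, 148), (42, 152), (44, 166), (46, 202), (48, 234), (50, 242), (52, 243), (54, 242), (56, 234), (58, 183), (60, 101), (62, 45), (64, 27), (66, 27), (68, 32), (70, 31)]
```

In the scene profile the grip base spans y 25.5 to 45.8 mm (centre ≈35), and the slot plate ends sit symmetric at about ±59. With the 20 N hard stop, that confirms the lock is at its end stop. The image shows the jaws above the cover plate and nothing disturbed, so the cover is next.

>>> play_rows(targets=[[[0.5,0,0,0,0,0,0],[0.5,0,0,0,0,0,0]]])

```text
time: 7.83
tool_pos: [0.547, -0.1511, 0.0935]
tool_rot: [8.6, 89.8, -14.8]
wrist_force: [0.3, 0.3, -0.2]
gripper_width: 0.502
```

```bash
python3 -c "
from h import *
go((.5425,-.1585,.012),-24.0)"
```

```text
t 7.8333 pos [ 0.547  -0.1511  0.0935] tilt [ 0.0027 -0.0007 -1.    ] jaw -23.372833002293774 q6 97.92966430998776 F [ 0.2816  0.2809 -0.1776] w 0.5015783947783682
turn x 0.627166997706226 shift(before turn) [ 0.0814 -0.0086 -0.0014] shift(after turn) [ 0.0814 -0.0086 -0.0013]
```

>>> play_rows(targets=[[[0.5,0,-0.0086,-0.0014,0.63,0,0],[0.5,0,0,0,0,0,0],[0.5,0.02,0,0,0,0,0],[0.5,0.01,0,0,0,0,0],[0.5,0,0,0,0,0,0],[0.5,0,0,0,0,0,0],[0.5,0,0,0,0,0,0]]])

```text
time: 8.42
tool_pos: [0.5413, -0.159, 0.0622]
tool_rot: [13.7, 90.0, -10.4]
wrist_force: [-1.0, 0.3, 0.8]
gripper_width: 0.501
```

```bash
python3 -c "
from h import *
go((.5425,-.1585,.012),-24.0)"
```

```text
t 8.4167 pos [ 0.5413 -0.159   0.0622] tilt [ 0.0001 -0.     -1.    ] jaw -24.082048060944327 q6 97.71376389824378 F [-0.9528  0.2701  0.8265] w 0.5013991207827603
turn x -0.08204806094433081 shift(before turn) [0.0502 0.0009 0.0009] shift(after turn) [0.0502 0.0009 0.0009]
```

>>> play_rows(targets=[[[0.5,0.015,0.001,0.001,0,0,0],[0.5,0.015,0,0,0,0,0],[0.5,0.012,0,0,0,0,0],[0.5,0.008,0,0,0,0,0],[0.5,0,0,0,0,0,0],[0.3,0,0,0,0,0,0],[0.1,0,0,0,0,0,0],[0.1,0,0,0,0,0,0],[0.1,0,0,0,0,0,0],[0.1,0,0,0,0,0,0]]], squeeze=60)

```text
time: 9.25
tool_pos: [0.5434, -0.1586, 0.0131]
tool_rot: [7.7, 89.9, -16.3]
wrist_force: [0.3, 0.7, 5.7]
gripper_width: 0.152
```

```bash
python3 -c "
from h import *
go((.5425,-.1585,.012),-24.0)"
```

```text
t 9.25 pos [ 0.5434 -0.1586  0.0131] tilt [ 0.0021 -0.0006 -1.    ] jaw -24.073681703185773 q6 97.8027910544345 F [0.2945 0.6738 5.7213] w 0.1520714328617413
turn x -0.07368170318576972 shift(before turn) [ 0.0011 -0.0003 -0.0009] shift(after turn) [ 0.0011 -0.0003 -0.0009]
```

>>> play_rows(targets=[[[0.1,-0.005,0,0,0,0,0],[0.1,-0.01,0,0,0,0,0],[0.1,-0.02,0,0,0,0,0],[0.1,-0.025,0,0,0,0,0],[0.1,-0.03,0,0,0,0,0],[0.1,-0.03,0,0,-4,0,0],[0.1,-0.02,0,0,-4,0,0],[0.1,0,0,0,-3.9,0,0],[0.1,0,0,0,0,0,0]]])

```text
time: 10.0
tool_pos: [0.5434, -0.1586, 0.1542]
tool_rot: [-4.6, 89.8, -16.7]
wrist_force: [0.6, 0.1, -2.1]
gripper_width: 0.151
```

```bash
python3 -c "
from h import *
go((.5193,.1800,.15),-12.2)"
```

```text
t 10.0 pos [ 0.5434 -0.1586  0.1542] tilt [ 0.0034 -0.001  -1.    ] jaw -12.075692387076034 q6 85.80704469158611 F [ 0.5868  0.1017 -2.1339] w 0.1512399031515257
turn x 0.12430761292397108 shift(before turn) [ 0.0038  0.3261 -0.0944] shift(after turn) [ 0.0038  0.3258 -0.0951]
```

>>> play_rows(targets=[[[0.1,0,0.02,-0.0058,0,0,0],[0.1,0,0.035,-0.0102,0,0,0],[0.1,0,0.036,-0.0105,0,0,0],[0.1,0,0.036,-0.0105,0,0,0],[0.1,0,0.036,-0.0105,0,0,0],[0.1,0,0.036,-0.0105,0,0,0],[0.1,0,0.036,-0.0105,0,0,0],[0.1,0,0.036,-0.0105,0,0,0],[0.1,0,0.035,-0.0102,0,0,0],[0.1,0,0.02,-0.0058,0,0,0]]])

```text
time: 10.83
tool_pos: [0.5171, 0.1835, 0.1511]
tool_rot: [177.5, 89.9, 165.3]
wrist_force: [0.1, -0.1, -1.9]
gripper_width: 0.148
```

>>> play_rows(targets=[[[0.1,0,0,0,0,0,0],[0.1,0,0,0,0,0,0],[0.1,0,0,0,0,0,0]]])

```text
time: 11.08
tool_pos: [0.5179, 0.1799, 0.1512]
tool_rot: [-134.1, 89.9, -146.3]
wrist_force: [0.9, -0.6, -1.3]
gripper_width: 0.146
```

```bash
python3 -c "
from h import *
go((.5193,.1800,.12),-12.2)"
```

```text
t 11.0833 pos [0.5179 0.1799 0.1512] tilt [-0.0014 -0.0009 -1.    ] jaw -12.219633329818773 q6 121.3843963715409 F [ 0.8558 -0.5667 -1.2977] w 0.14595982427037996
turn x -0.01963332981877386 shift(before turn) [0.0312 0.0005 0.0014] shift(after turn) [0.0312 0.0005 0.0014]
```

>>> play_rows(targets=[[[0.1,0.02,0.0005,0.0014,0,0,0],[0.1,0.015,0,0,0,0,0],[0.1,0,0,0,0,0,0],[0.1,0,0,0,0,0,0],[0.1,0,0,0,0,0,0]]])

```text
time: 11.5
tool_pos: [0.5202, 0.1797, 0.1175]
tool_rot: [18.1, 90.0, 5.9]
wrist_force: [-0.0, 0.4, 0.1]
gripper_width: 0.15
```

```bash
python3 - <<'E'
from h import *
go((.5193,.1800,.0631),-12.2)
T=env.read_camera("top");S=env.read_camera("scene")
t,s=T["pixels"],S["pixels"]
c=lambda i,x,y:cv2.resize(i[y:y+120,x:x+100],(400,480),interpolation=cv2.INTER_CUBIC)
cv2.imwrite("pics/e.png",np.hstack([c(t,182,142),c(s,373,143)]))
cv2.imwrite("pics/e_s.png",s);cv2.imwrite("pics/e_t.png",t)
E
```

```text
t 11.5 pos [0.5202 0.1797 0.1175] tilt [ 0.0004  0.     -1.    ] jaw -12.269454852477626 q6 121.33248118506962 F [-0.0033  0.3624  0.0751] w 0.15044061694998892
turn x -0.06945485247763372 shift(before turn) [ 0.0544  0.0001 -0.001 ] shift(after turn) [ 0.0544  0.0001 -0.001 ]
```

View pics/e.png

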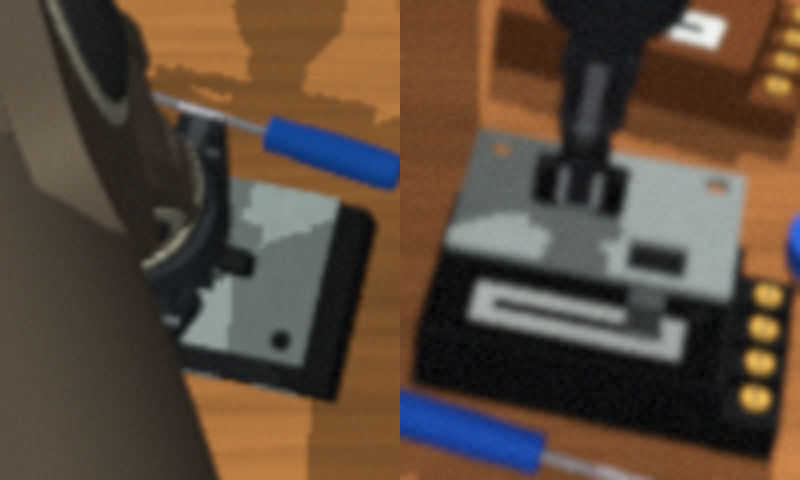

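The scene view shows the cover level above the housing. Its holes are at about (398,180) and (452,189), the window at (437,207), and the grip below the window. In the top view one hole is visible at (252,227). I'll measure the offset.

```bash
python3 - <<'E'
from h import *
T=env.read_camera("top");S=env.read_camera("scene")
a=np.radians(-12.2);R=np.array([[np.cos(a),-np.sin(a)],[np.sin(a),np.cos(a)]]);o=np.array([520.9,191.7])
def cen(d,u,v,r,f):
    im=d["pixels"].astype(np.float32);p=im[v-r:v+r+1,u-r:u+r+1]
    w=f(p);w=np.clip(w,0,None);y,x=np.mgrid[v-r:v+r+1,u-r:u+r+1];return (w*x).sum()/w.sum(),(w*y).sum()/w.sum()
def dark(p): # darker / more orange than plate (blue channel drop)
    b=p[...,0]; m=np.median(b); return np.clip(m-b-.25*m,0,None)
W={}
for n,d,u,v,r in (("h-",S,398,180,4),("h+",S,452,189,4),("win",S,437,207,8),("h-top",T,252,227,5)):
    c=cen(d,u,v,r,dark);W[n]=(c,onz(d,c,.107));print(n,np.array(c),"world",W[n][1],"local",R.T@(W[n][1][:2]*1000-o))
p=tri((T,S),[W["h-top"][0],W["h-"][0]]);print("tri h-",p,R.T@(p[:2]*1000-o))
# plate outline at top face
for n,d,(x,y,w,h) in (("scene",S,(373,170,100,60)),):
    im=d["pixels"];hsv=cv2.cvtColor(im,cv2.COLOR_BGR2HSV)
    m=((hsv[...,1]<75)&(hsv[...,2]>75)).astype(np.uint8)
    B=blobs(m,x,y,w,h,300,9000);mm=max(B,key=lambda q:q[1])[2]
    pts=np.argwhere(mm)[:,::-1];L=np.array([R.T@(onz(d,q,.109)[:2]*1000-o) for q in pts],np.float32)
    print(cv2.minAreaRect(L),L.min(0),L.max(0))
E
```

```text
h- [nan nan] world [nan nan nan] local [nan nan]
h+ [453.5813 187.0123] world [0.4879 0.2639 0.107 ] local [-47.5051  63.5915]
win [436.5497 207.9523] world [0.5593 0.2195 0.107 ] local [31.6786 35.3329]
h-top [251.0976 227.5431] world [0.4717 0.1408 0.107 ] local [-37.3097 -60.1098]
tri h- [nan nan nan] [nan nan]
((9.326141357421875, 0.94610595703125), (119.32098388671875, 153.49029541015625), 0.050580915063619614) [-50.3841 -75.7685] [68.9573 77.7105]<stdin>:6: RuntimeWarning: invalid value encountered in scalar divide
```

>>> play_rows(targets=[[[0.1,0.008,0,-0.001,0,0,0],[0.1,0.006,0,0,0,0,0],[0.1,0.006,0,0,0,0,0],[0.1,0.006,0,0,0,0,0],[0.1,0.004,0,0,0,0,0],[0.1,0,0,0,0,0,0],[0.1,0,0,0,0,0,0]]])

```text
time: 12.28
tool_pos: [0.5186, 0.1807, 0.0863]
tool_rot: [-148.1, 90.0, -160.3]
wrist_force: [-0.1, 0.5, -1.1]
gripper_width: 0.147
```

```bash
python3 - <<'E'
from h import *
go((.5193,.1800,.0631),-12.2)
T=env.read_camera("top");S=env.read_camera("scene")
a=np.radians(-12.2);R=np.array([[np.cos(a),-np.sin(a)],[np.sin(a),np.cos(a)]]);o=np.array([520.9,191.7])
for c in ((397.6,179.9),(452.1,189.1)): print(R.T@(onz(S,c,.107)[:2]*1000-o))
zb=env.get_obs()["tool_pos"][2]-.0131
for l in ((-38,-60),(-38,60)):
    for n,d in (("S",S),("T",T)): print(n,l,"pin tip",proj(d,[*(o+R@l)/1000,.064]),"hole",proj(d,[*(o+R@l)/1000,zb+.005]))
t,s=T["pixels"],S["pixels"]
c=lambda i,x,y:cv2.resize(i[y:y+75,x:x+75],(400,400),interpolation=cv2.INTER_CUBIC)
cv2.imwrite("pics/f.png",np.hstack([c(t,212,177),c(s,388,163)]))
E
```

```text
t 12.2833 pos [0.5186 0.1807 0.0863] tilt [-0.0008 -0.0003 -1.    ] jaw -12.168552557912113 q6 121.37915068772193 F [-0.0711  0.5107 -1.1345] w 0.14651487293137777
turn x 0.03144744208788097 shift(before turn) [ 0.0232 -0.0005  0.0008] shift(after turn) [ 0.0232 -0.0005  0.0008]
[-36.523 -60.27 ]
[-39.409   61.1143]
S (-38, -60) pin tip [395.9508 193.6972] hole [396.592  188.8656]
T (-38, -60) pin tip [253.9278 229.6591] hole [252.9352 229.0408]
S (-38, 60) pin tip [448.2416 203.6501] hole [449.3611 198.7985]
T (-38, 60) pin tip [205.8632 219.628 ] hole [204.2    218.8728]
```

View pics/f.png

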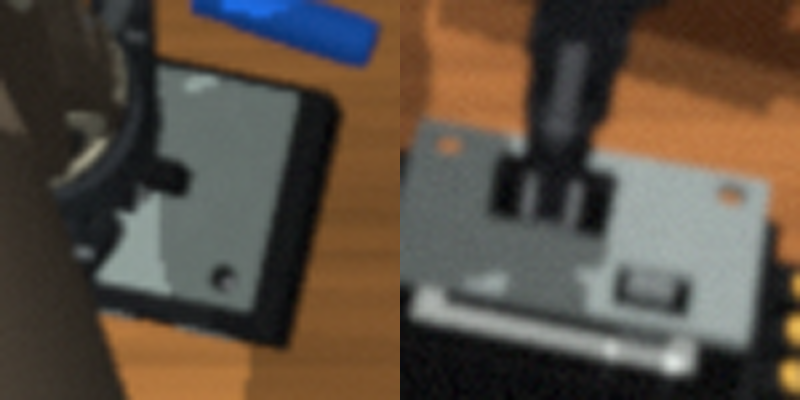

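The grip stands centred in the window in the scene view. In the top view the hole at (253.2,228.9) is within 0.3 px of its predicted place (252.9,229.0), and the pin shows inside it. Lowering slowly.

>>> play_rows(targets=[[[0.1,0.003,-0.0003,0.0005,0,0,0],[0.1,0.003,0,0,0,0,0],[0.1,0.003,0,0,0,0,0],[0.1,0.002,0,0,0,0,0],[0.1,0.002,0,0,0,0,0],[0.1,0,0,0,0,0,0],[0.1,0,0,0,0,0,0]]])

```text
time: 12.97
tool_pos: [0.5192, 0.1803, 0.0736]
tool_rot: [-151.1, 90.0, -163.3]
wrist_force: [0.4, 0.3, -1.6]
gripper_width: 0.145
```

>>> play_rows(targets=[[[0.1,0.002,0,0,0,0,0],[0.1,0.002,0,0,0,0,0],[0.1,0.001,0,0,0,0,0],[0.1,0,0,0,0,0,0],[0.1,0,0,0,0,0,0]]])

```text
time: 13.38
tool_pos: [0.5192, 0.1803, 0.0687]
tool_rot: [-156.1, 90.0, -168.3]
wrist_force: [0.3, 0.0, -1.5]
gripper_width: 0.147
```

>>> play_rows(targets=[[[0.1,0.001,0,0,0,0,0],[0.1,0.001,0,0,0,0,0],[0.1,0.001,0,0,0,0,0],[0.1,0.001,0,0,0,0,0],[0.1,0.001,0,0,0,0,0],[0.1,0,0,0,0,0,0],[0.1,0,0,0,0,0,0],[0.1,0,0,0,0,0,0]]])

```text
time: 14.05
tool_pos: [0.5193, 0.1804, 0.0638]
tool_rot: [32.7, 90.0, 20.5]
wrist_force: [-0.5, -0.7, -0.6]
gripper_width: 0.146
```

>>> play_rows(targets=[[[0.1,0.0005,0,0,0,0,0],[0.1,0.0005,0,0,0,0,0],[0.1,0,0,0,0,0,0],[0.1,0,0,0,0,0,0]]])

```text
time: 14.38
tool_pos: [0.5194, 0.1804, 0.0631]
tool_rot: [37.1, 90.0, 24.9]
wrist_force: [-0.1, 0.2, 1.5]
gripper_width: 0.146
```

Contact is at the expected height, with the force going from -1.5 to +1.5 N. One small press, then a gentle release.

>>> play_rows(targets=[[[0.1,0.0005,0,0,0,0,0],[0.1,0,0,0,0,0,0],[0.1,0,0,0,0,0,0]]])

```text
time: 14.63
tool_pos: [0.5194, 0.1804, 0.063]
tool_rot: [32.1, 90.0, 19.9]
wrist_force: [-2.8, -0.8, 5.6]
gripper_width: 0.146
```

>>> play_rows(targets=[[[0.2,0,0,0,0,0,0],[0.3,0,0,0,0,0,0],[0.4,0,0,0,0,0,0],[0.4,0,0,0,0,0,0],[0.4,-0.005,0,0,0,0,0],[0.4,-0.01,0,0,0,0,0],[0.4,-0.02,0,0,0,0,0],[0.4,-0.03,0,0,0,0,0],[0.4,-0.04,0,0,0,0,0],[0.4,-0.04,0,0,0,0,0]]])

```text
time: 15.47
tool_pos: [0.5186, 0.1801, 0.2092]
tool_rot: [-149.5, 89.9, -161.7]
wrist_force: [1.2, 0.3, -0.4]
gripper_width: 0.4
```

>>> play_rows(targets=[[[0.4,0,0,-0.03,0,0,0],[0.4,0,0,-0.04,0,0,0],[0.4,0,0,-0.04,0,0,0],[0.4,0,0,-0.04,0,0,0],[0.4,0,-0.04,0,0,0,0],[0.4,0,-0.04,0,0,0,0],[0.4,0,-0.04,0,0,0,0],[0.4,0,-0.04,0,0,0,0],[0.4,0,-0.04,0,0,0,0],[0.4,0,-0.03,0,0,0,0]]])

```text
time: 16.3
tool_pos: [0.3231, -0.0146, 0.2086]
tool_rot: [-5.3, 89.9, -17.5]
wrist_force: [0.2, -0.3, 0.9]
gripper_width: 0.4
```

```bash
python3 - <<'E'
from h import *
o=env.get_obs();print(o["time"],o["tool_pos"],o["wrist_force"])
T=env.read_camera("top");S=env.read_camera("scene")
t,s=T["pixels"],S["pixels"]
c=lambda i,x,y:cv2.resize(i[y:y+75,x:x+100],(400,300),interpolation=cv2.INTER_CUBIC)
w=lambda i:cv2.resize(i,(400,250),interpolation=cv2.INTER_AREA)
cv2.imwrite("pics/g.png",np.vstack([np.hstack([c(t,182,172),c(s,373,183)]),np.hstack([w(t),w(s)])]))
E
```

```text
16.3 [ 0.3231 -0.0146  0.2086] [ 0.1687 -0.2558  0.9307]
```

View pics/g.png

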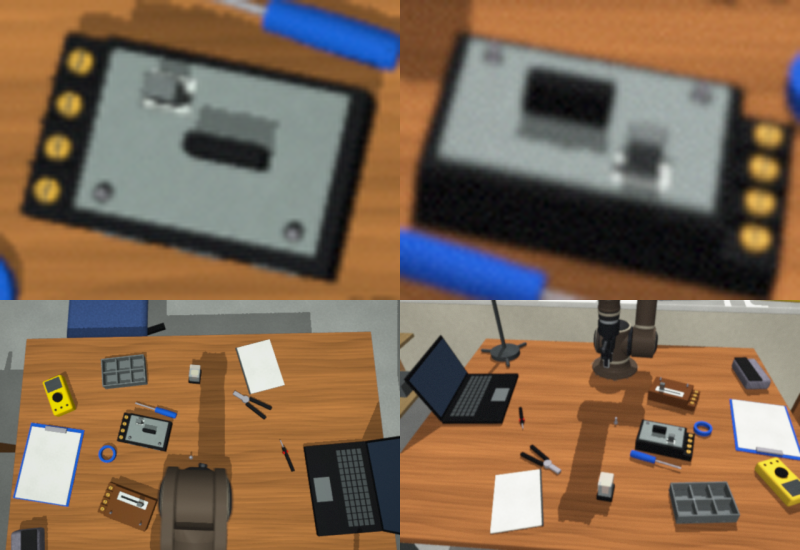

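The cover is seated: pins show through both holes (top px ≈(207,219) and (255,230)), the grip stands through the window, and the plate lies even on the housing. The other objects look unmoved. Handing in.

>>> play_rows(targets=[[[0.4,0,0,0,0,0,0],[0.4,0,0,0,0,0,0],[0.4,0,0,0,0,0,0]]])

```text
time: 16.65
tool_pos: [0.3245, -0.0121, 0.2076]
tool_rot: [40.3, 90.0, 28.3]
wrist_force: [-0.5, -0.3, 0.0]
gripper_width: 0.402
```

```bash
python3 -c "
from h import *
print(env.get_obs()['time'],env.get_obs()['qd']);print(env.finish_job())"
```

```text
16.65 [ 0.7579  0.3381 -0.1202 -0.0621 -0.1432 -0.1903]
the job is handed in; nothing more can be done
None
```

I slid the transport lock to its end stop at the terminal screws, then lowered the cover over both pins by its handle, released it and backed the arm away. I handed the job in at 16.65 s of the 51 s allowed. No verdict is reported.

- **Lock:** it came up against a hard stop, with about 20 N of resistance and no further travel. The scene camera put the grip centre at y ≈ 35.6 mm, against 35 mm expected at the stop. The other readings were lower: 31 mm from the top camera alone and 32.8 mm from both cameras together. The arm's own position read about 31.6 mm. I went by the hard stop and by the grip's position relative to the slot plate in the scene camera.
- **Cover:** it met the housing at the expected height. Force stayed under 6 N in the readings while I seated and pressed it, before opening the gripper.
- **Final pictures:** both pins show in their holes, the grip stands through the window and the plate looks flat on the housing. The other objects look unmoved; I judged this by eye rather than measuring it.

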